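# Raise the plant shelf one notch and stand the orchid on it

### The arm

A 6-joint arm with a two-finger parallel gripper is mounted at the origin on the work surface. World frame = base frame: x ahead of the robot, y to its left, z up, the work surface at z = 0. Lengths are in mm, angles in rad, forces in N, time in s.
With the tool pointing down it reaches from about 350 to 725 mm from the base axis. Payload 6 kg.
Tool frame: the origin (TCP) lies midway between the tips of the shut fingers; the grasp point (between the pads) lies 19 mm behind it; z points along the fingers, x is the direction in which the jaws open and shut, and the axes are right-handed (so a half turn about z gives the same grasp; the last joint's range is limited). The gripper opens to 85 mm and grips with 20 to 120 N. Pads are 22 mm wide; open, the fingers measure 114 mm over their backs; the gripper's body (76 mm by 85 mm) begins 54 mm behind the grasp point. The pads swing forward as they close: fully open they stand 13 mm farther back than shut.
Start: joints at [-0.905, 0.04, 0.085, 0, -1.615, -0.334], TCP at [195.455, -567.248, 231.261] pointing down, gripper open.
Joint ranges: [-2.56, 2.56], [-1.29, 2.01], [-1.08, 1.49], [-3.29, 1.98], [-2.81, -0.18], [-2.99, 2.99]. Speed limits (rad/s): [2.57, 2.57, 3.01, 3.14, 3.14, 3.14].

### API

Orientations are given as a unit quaternion [x, y, z, w].
In Python, from plant import robot gives the robot as it stands. The module is installed in compiled form; this text tells all that it offers.
- The arm moves only by the shell command python3 -m pendant 'ROWS' [OPENING] [FORCE]. ROWS is JSON, a list of rows, each a list of 2 entries, a list of its own where there are three numbers: the shift along the tool's x, y, z in m, then the turn about the tool's z in rad. In form: [[[x, y, z], spin], ...]. A call has 1 to 8 rows; each row shifts and turns the commanded pose from where the row before left it, along the tool's axes as they then stand; what a row does not reach is not made up. A row lasts 1/12 s, in which the tool goes at most 41.7 mm and 7.16 degrees, less where a joint would pass 70% of its speed; a pose out of reach is approached as far as the arm can. A call is refused whole if a number of a shift passes 0.0417 or a number of a turn 0.125, either way. A call with a gripper value outside its range is refused whole. OPENING is the finger opening in m, from 0 to 0.0854, set as the call begins (- or left out, the last holds). The fingers move at their own pace and stop on an object; FORCE is the grip in N (left out, the last holds). Time passes only in rows, so rows that do not move let the fingers close. It gives the time, the measured TCP pose, the force and the opening at its end, in the units of the state.
- robot.observe(): the state, without advancing time (a new reading comes with each control period).
- robot.grab_frame(name): name is "side" or "top" or "wrist"; returns the picture (480x640x3 uint8, red, green, blue); there is no depth.
- robot.camera_model(name): a dict with "vfov" (degrees; the focal length in pixels is half the picture's height over the tangent of half this angle, whatever the lens; pixels are square), "cx", "cy" (the principal point, pixels), "view" (4x4, takes a point from world to camera coordinates). Camera axes: x right, y up, looking along -z (the intrinsics and any distortion apply to the point x, -y, -z); pixel columns grow to the right and rows downward; lengths in mm; the calibration is good to about 2 mm. A picture is of the moment at which its call begins: read the wrist's pose just before it. camera_model takes no time and is no camera call; for the wrist camera it gives the pose at the moment of the call.
- robot.finish_job(): hands the job in, once; it reports no verdict.
The state is a dict: "clock": time; "joint_pos": joint angles; "qd": joint speeds; "tau": joint torques, N m; "tcp_pos": TCP position; "ee_rot": TCP orientation; "contact_force": force on the tool from outside, world axes, zero at the start; "wrist_torque": the same for the moment, N m; "gripper_width": finger opening in mm.
Only numpy, scipy, OpenCV 4.12 (cv2) and the standard library are available. Lean on these libraries where they do the work, as an engineer would, in place of code of your own. Each camera call takes 0.05 s, during which the arm holds its last target.

### The job

Lift the plant stand's sliding shelf section by its green bar, straight up, until its first rung has passed the yellow gravity pawl and the pawl has dropped in under it, then lower it gently until you feel the rung take its seat on the pawl, without pushing down, and let go only once it rests there: one notch only. Then stand the orchid in the terracotta pot upright on the raised shelf, setting it down gently, and let go. Leave the other things on the bench where they are.

Things in the scene. Friction and masses are not known exactly. Their poses are not given: they have to be found in the camera images.
- frame: Plant stand, bolted down: dark base plate 170 x 150 x 12 mm, two upright aluminium channels 143 mm tall (tops 155 mm above the bench), 98 mm apart along y. Origin: on the bench, midway between the channels; x points from the shelf side to the latch side, z up. A red latch block with the yellow gravity pawl is clamped across the channels' +x side.
- latch_low (a point): Lowest place of the pawl's pivot axis, 109 mm above the bench, 30 mm to +x. The real pivot sits 0 to 33 mm higher, differently each time, NOT measured. The yellow pawl, 20 mm wide, 8 mm thick, reaches 34 mm to -x, under the rungs; it lies level on a stop, swings only upward and falls back by its weight within half a second. Axes as the frame's.
- section: Loose ladder section, 0.48 to 0.75 kg, sliding upright in the channels with 1.5 to 2 mm play each way: white rails 10 x 10 x 210 mm, 80 mm apart; steel rungs 10 x 10 mm, undersides 8 and 76 mm above the feet; plywood shelf to -x, green bar on top. Origin: midway between the rails' feet, at the start 12 mm above the bench, on the base plate; axes as the frame's. Not to be jammed or dropped.
- first_rung (a point): Middle of the underside of the rung that meets the pawl first, 76 mm above the section's origin. It will sit on the pawl 25 to 58 mm above its starting height, to be found by feel, slowly: the seat is hard and pushing on by 2 mm is too much. The pawl drops in under it once it is 16 to 25 mm higher than that seat. Raising 88 mm always passes it and never latches the next (68 mm lower).
- lift_bar (a point): Centre of the green lifting bar of the section: 14 mm thick along x, 96 mm long along y, 20 mm high; its centre is 200 mm above the section's origin and 42 mm above the shelf's upper face. To be gripped from above across its 14 mm thickness. Axes as the section's.
- shelf_top (a point): Middle of the free area of the plywood shelf, on its upper face: 158 mm above the section's origin and 55 mm in front (-x) of the bar. The shelf is 110 mm along y and its free area reaches about 48 mm either way along x. Axes as the section's.
- orchid: The straight round terracotta pot, 60 mm in diameter and 66 mm tall, about 0.28 kg, with low leaves and a purple bloom standing up to 26 mm above its rim. Origin: centre of its underside, z up.
- orchid_mid (a point): Centre of the terracotta pot, half-way up (33 mm above its underside).
- cream_pot_mid (a point): Centre of the cream pot with a white bloom, same size as the terracotta pot; not to be moved.
- black_pot_mid (a point): Centre of the black pot with leaves only, same size; not to be moved.
- spray: White bottle with a blue cap, 60 mm in diameter, 170 mm tall; origin at the centre of its underside. Not to be moved.
- trowel: Hand tool 240 mm long lying on the bench, origin under its middle. Not to be moved.
- sink_pot: Open green pot, 110 mm in diameter and 110 mm tall; origin at the centre of its underside. Not to be moved.
Mind the look-alikes: they are no part of the job. Leave any blue look-alike of the orchid alone. Of the things that look like the section, the smaller one is meant.

How it is judged:
By the outcome, as a careful person would: the job done as asked, in the order asked, and still so for the second after the job is handed in, with the robot touching nothing.
It also fails if it takes over 61 s, if anything falls off the work surface, if the arm or the gripper's body presses on something with over 40 N, if the wrist force passes 120 N, or if a joint passes its speed limit or range.

## Working session

There is one attempt and no reset: what is moved stays moved. The work goes in short steps, Python scripts to look and compute and a shell command to move; the robot and the scene stay as the last step left them, time stands still between calls to the robot, and variables do not carry over. Pictures are saved under pics/ and viewed, and the job is handed in when it is done.

```bash
mkdir -p pics; ls
python3 - <<'E'
from plant import robot
import cv2
for n in("side","top","wrist"):
    m=robot.camera_model(n);print(n,m)
    cv2.imwrite(f"pics/a_{n}.png",robot.grab_frame(n)[:,:,::-1])
print(robot.observe())
E
```

```text
pics
side {'vfov': 44.08098615563488, 'cx': 319.752828026185, 'cy': 241.62714567981558, 'view': array([[ 9.95385211e-01, -9.46803808e-02, -1.56175134e-02,
        -4.80988555e+02],
       [ 8.07755103e-02,  7.38848160e-01,  6.69013239e-01,
        -1.43820897e+02],
       [-5.18034572e-02, -6.67187397e-01,  7.43086388e-01,
        -1.76865012e+03],
       [ 0.00000000e+00,  0.00000000e+00,  0.00000000e+00,
         1.00000000e+00]])}
top {'vfov': 57.25312370087727, 'cx': 322.221808511216, 'cy': 238.83495609007298, 'view': array([[ 1.11238273e-03, -9.99956208e-01,  9.29217374e-03,
         1.55954768e+01],
       [ 9.88842889e-01,  2.48407080e-03,  1.48941497e-01,
        -5.03900803e+02],
       [-1.48958057e-01,  9.02281998e-03,  9.88802349e-01,
        -1.22506498e+03],
       [ 0.00000000e+00,  0.00000000e+00,  0.00000000e+00,
         1.00000000e+00]])}
wrist {'vfov': 71.25124874852773, 'cx': 315.3629203563436, 'cy': 238.9067884261486, 'view': array([[-3.26590768e-01,  9.45163710e-01,  2.00798191e-03,
         5.97773106e+02],
       [-9.05455567e-01, -3.12259318e-01, -2.87479276
[... 192 characters left out ...]
000e+00]])}
{'clock': 0.15, 'joint_pos': array([-9.05276334e-01,  4.07204760e-02,  8.40776070e-02, -3.48918647e-04,
       -1.61548495e+00, -3.33693154e-01]), 'qd': array([ 0.00122746, -0.00217199,  0.0026896 ,  0.00108146,  0.00056091,
        0.00032217]), 'tau': array([-2.32950879e-03, -3.68613231e+01,  3.47691143e+01,  6.93623140e+00,
       -4.33743757e-03,  7.44476907e-07]), 'tcp_pos': array([ 195.44989845, -567.02377979,  230.49996019]), 'ee_rot': array([ 5.80609339e-01,  8.14181996e-01,  3.54906570e-04, -5.89609066e-04]), 'contact_force': array([ 0.28917155,  0.35850949, -0.76181545]), 'wrist_torque': array([-0.02403135, -0.01369225, -0.00170566]), 'gripper_width': 84.87720941814567}
```

View pics/a_side.png

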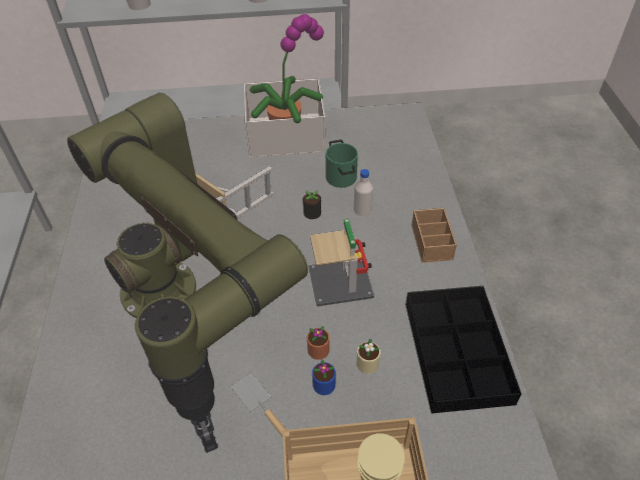

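View pics/a_top.png

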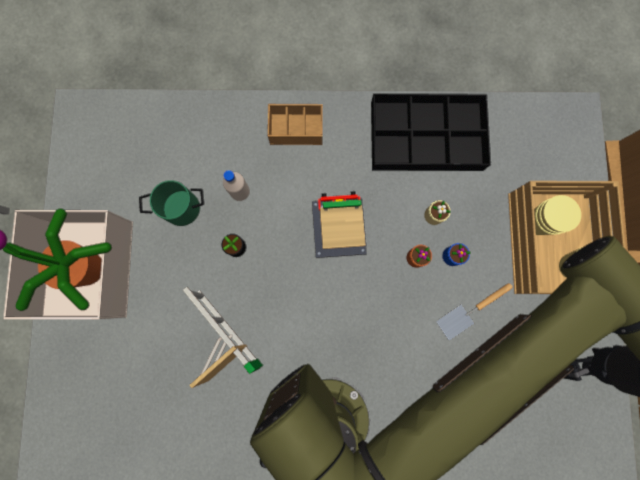

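View pics/a_wrist.png

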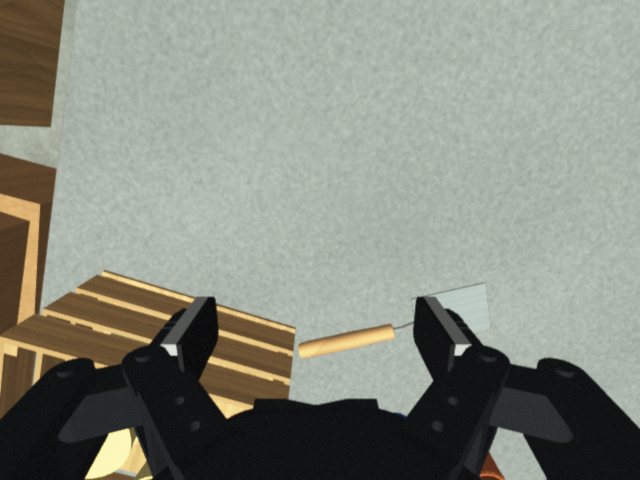

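The side view shows the section in the stand with its green bar at about (350,235). In the top view:
- **Section candidates:** the stand's section with its bar at (342,203), and the longer ladder lying on the bench at (222,330), which is the look-alike. I choose the stand's section.
- **Orchid candidates:** the terracotta pot at (420,256), the blue pot at (457,254), the cream pot at (438,211), the black pot at (232,244), and a large boxed orchid at (60,265). I choose the terracotta pot at (420,256).

Next, a close crop and measurements.

```bash
cat > h.py <<'E'
from plant import robot
import numpy as np, cv2
from scipy.spatial.transform import Rotation as R
def K(m):
    f=240/np.tan(np.radians(m['vfov']/2)); return f,m['cx'],m['cy']
def ray(m,u,v):
    f,cx,cy=K(m); V=m['view']; d=np.array([(u-cx)/f,-(v-cy)/f,-1.])
    return -V[:3,:3].T@V[:3,3], V[:3,:3].T@d
def plane(m,u,v,z):
    c,d=ray(m,u,v); return c+d*(z-c[2])/d[2]
def proj(m,p):
    f,cx,cy=K(m); q=m['view'][:3,:3]@np.array(p,float)+m['view'][:3,3]
    return np.array([cx+f*q[0]/-q[2], cy-f*q[1]/-q[2]])
def tri(obs):
    A=np.zeros((3,3));b=np.zeros(3)
    for m,u,v in obs:
        c,d=ray(m,u,v);d=d/np.linalg.norm(d);P=np.eye(3)-np.outer(d,d);A+=P;b+=P@c
    return np.linalg.solve(A,b)
E
python3 - <<'E'
from h import *
t=cv2.imread("pics/a_top.png");s=cv2.imread("pics/a_side.png")
a=cv2.resize(t[180:280,290:490],(800,400),interpolation=cv2.INTER_CUBIC)
cv2.imwrite("pics/b_top.png",a)
cv2.imwrite("pics/b_side.png",cv2.resize(s[200:400,290:400],(330,600),interpolation=cv2.INTER_CUBIC))
mt=robot.camera_model("top");ms=robot.camera_model("side")
def mask(im,lo,hi,box):
    h=cv2.cvtColor(im,cv2.COLOR_BGR2HSV);m=cv2.inRange(h,lo,hi);z=np.zeros_like(m);x0,y0,x1,y1=box;z[y0:y1,x0:x1]=m[y0:y1,x0:x1];return z
# green bar top
g=mask(t,(50,120,40),(80,255,255),(310,190,370,215));c=max(cv2.findContours(g,0,1)[0],key=cv2.contourArea)
r=cv2.minAreaRect(c);print("bar top px",r)
pts=cv2.boxPoints(r)
for p in pts: print(p,plane(mt,*p,222)[:2].round(1))
g2=mask(s,(50,120,40),(80,255,255),(335,210,365,260));c=max(cv2.findContours(g2,0,1)[0],key=cv2.contourArea);r2=cv2.minAreaRect(c)
print("side",r2,cv2.boxPoints(r2).tolist())
# shelf
w=mask(t,(10,50,120),(25,180,255),(315,200,370,255));c=max(cv2.findContours(w,0,1)[0],key=cv2.contourArea);r=cv2.minAreaRect(c);print("shelf",r)
for p in cv2.boxPoints(r): print(p,plane(mt,*p,170)[:2].round(1))
# base plate
# pot
o=mask(t,(0,120,60),(12,255,255),(400,240,436,270));c=max(cv2.findContours(o,0,1)[0],key=cv2.contourArea);(u,v),rad=cv2.minEnclosingCircle(c);print("pot",u,v,rad,plane(mt,u,v,60))
o=mask(s,(0,120,60),(12,255,255),(300,320,335,362));x,y,w_,h_=cv2.boundingRect(max(cv2.findContours(o,0,1)[0],key=cv2.contourArea));print("side pot",x,y,w_,h_, plane(ms,x+w_/2,y+h_/2,33))
E
```

```text
bar top px ((341.4984130859375, 203.48011779785156), (5.901147365570068, 37.2808952331543), 85.42607879638672)
[322.68204 202.02542] [568.4  17.2]
[359.8442  199.05246] [576.3 -75.1]
[360.3148  204.93481] [561.3 -76.1]
[323.15262 207.90778] [553.5  16. ]
side ((349.08489990234375, 231.5471649169922), (20.604084014892578, 4.258177280426025), 74.05460357666016) [[344.20751953125, 222.22640991210938], [348.3018798828125, 221.05661010742188], [353.9622802734375, 240.867919921875], [349.867919921875, 242.0377197265625]]
shelf ((342.1319580078125, 226.3477020263672), (41.6082763671875, 43.38945007324219), 85.91438293457031)
[319.01013 207.14212] [567.1  26.1]
[362.2893  204.05075] [575.7 -86.4]
[365.25378 245.55328] [466.8 -92.6]
[321.9746  248.64465] [458.6  18.3]
pot 418.1014099121094 255.57473754882812 11.801207542419434 [ 453.61396431 -252.77802853   60.        ]
side pot 307 331 22 28 [ 454.17916907 -260.97214761   33.        ]
```

View pics/b_top.png

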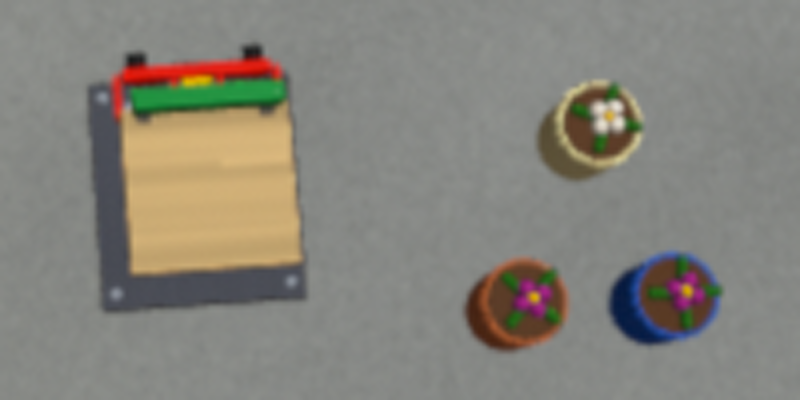

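View pics/b_side.png

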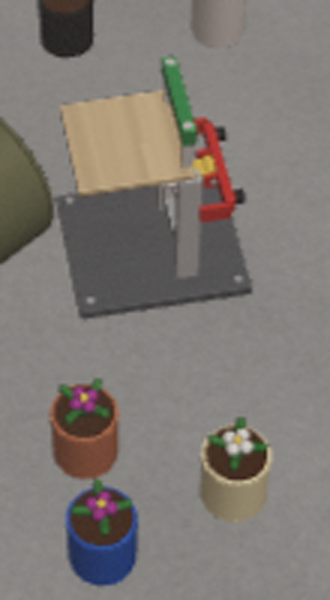

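The crops confirm the choices: the stand has its bar at crop (208,95), with the pawl behind it. The terracotta pot is at crop (520,302), next to the blue look-alike. I'll move above the bar.

```bash
python3 -m pendant '[[[0.019,0.026,-0.02],0],[[0.019,0.026,-0.02],0],[[0.019,0.026,-0.02],0],[[0.019,0.026,-0.02],0],[[0.019,0.026,-0.02],0],[[0.019,0.026,0],0],[[0.019,0.026,0],0],[[0.019,0.026,0],0]]' 0.05 40
python3 -m pendant '[[[0.019,0.026,0],0],[[0.019,0.026,0],0],[[0.019,0.026,0],0],[[0.019,0.026,0],0],[[0.019,0.026,0],0],[[0.019,0.026,0],0],[[0.019,0.026,0],0],[[0.019,0.026,0],0]]'
python3 -m pendant '[[[0.019,0.026,0],0],[[0.019,0.026,0],0],[[0.019,0.026,0],0],[[0.019,0.026,0],0],[[0,0,0],-0.12],[[0,0,0],-0.12],[[0,0,0],-0.12],[[0,0,0],-0.12]]'
python3 -m pendant '[[[0,0,0],-0.12],[[0,0,0],-0.12],[[0,0,0],-0.12],[[0,0,0],-0.12],[[0,0,0],-0.12],[[0,0,0],-0.12],[[0,0,0],-0.124],[[0,0,0],0]]'
```

```text
clock: 0.82
tcp_pos: [343.3, -354.3, 331.5]
ee_rot: [0.581, 0.814, 0.0, 0.0]
contact_force: [1.1, -0.4, 0.1]
gripper_width: 49.9
clock: 1.48
tcp_pos: [490.3, -142.7, 331.2]
ee_rot: [0.581, 0.814, 0.0, -0.0]
contact_force: [-0.5, -1.9, -0.5]
gripper_width: 50.2
clock: 2.15
tcp_pos: [563.4, -38.2, 330.8]
ee_rot: [0.367, 0.93, -0.0, -0.0]
contact_force: [0.2, -0.7, 0.3]
gripper_width: 49.9
clock: 2.82
tcp_pos: [563.3, -38.6, 331.0]
ee_rot: [-0.045, 0.999, 0.0, -0.0]
contact_force: [-0.4, 0.1, 0.0]
gripper_width: 50.0
```

Run:
```python
from h import *
import pickle
o=robot.observe();m=robot.camera_model("wrist");im=robot.grab_frame("wrist")[:,:,::-1]
cv2.imwrite("pics/c_wrist.png",im);pickle.dump(m,open("c.pkl","wb"))
print(-m['view'][:3,:3].T@m['view'][:3,3],o['tcp_pos'],o['ee_rot'])
M=R.from_quat(o['ee_rot']).as_matrix();print(M.round(3))
for p in [(565,-29,222),(454,-256,66)]: print(proj(m,p))
```

```text
[ 569.97108303 -110.30859402  473.02445003] [563.27022453 -38.5566247  330.97109952] [-4.47256046e-02  9.98999266e-01  6.25449647e-05 -2.87412919e-04]
[[-0.996 -0.089 -0.001]
 [-0.089  0.996  0.   ]
 [ 0.001  0.    -1.   ]]
[311.80357491 245.83865788]
[437.46710784   3.70311629]
```

View pics/c_wrist.png

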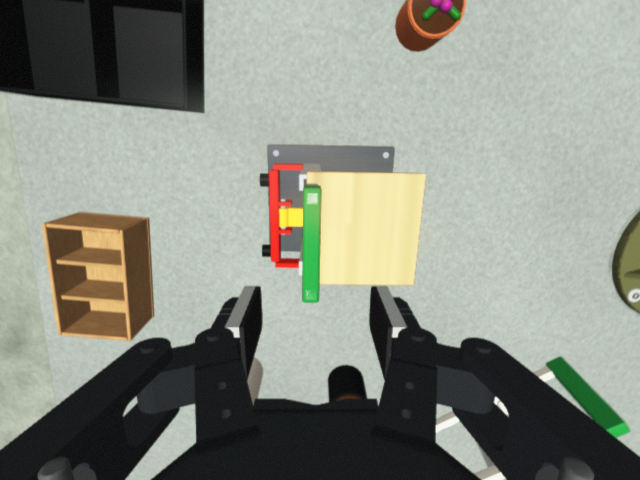

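The wrist view shows the green bar at (312,243), the yellow pawl at (291,217), the shelf to the right of the bar, and the terracotta pot at the top at (435,20).

Run:
```python
from h import *
import pickle
im=cv2.imread("pics/c_wrist.png");m=pickle.load(open("c.pkl","rb"))
h=cv2.cvtColor(im,cv2.COLOR_BGR2HSV)
g=cv2.inRange(h,(50,100,30),(80,255,255));g[:,:290]=0;g[:,335:]=0;g[:170]=0;g[310:]=0
c=max(cv2.findContours(g,0,1)[0],key=cv2.contourArea);r=cv2.minAreaRect(c);print(r)
P=[plane(m,*p,222)[:2] for p in cv2.boxPoints(r)];print(np.round(P,1),np.mean(P,0))
mt=robot.camera_model("top");t=cv2.imread("pics/a_top.png");r=cv2.minAreaRect(max(cv2.findContours(cv2.inRange(cv2.cvtColor(t,cv2.COLOR_BGR2HSV),(50,120,40),(80,255,255))[190:215,310:370],0,1)[0],key=cv2.contourArea))
u,v=r[0][0]+310,r[0][1]+190;print("top",plane(mt,u,v,222),plane(mt,u,v,218))
# fingers measured: bar horizontal shift in tool
s=h[165:290,420]
w=cv2.inRange(h,(10,40,150),(28,160,255));w[:,:322]=0;w[:,430:]=0;w[:168]=0;w[292:]=0
r=cv2.minAreaRect(max(cv2.findContours(w,0,1)[0],key=cv2.contourArea));print("shelf",r)
P=[plane(m,*p,170)[:2] for p in cv2.boxPoints(r)];print(np.round(P,1),np.mean(P,0))
```

```text
((311.4999694824219, 243.49996948242188), (16.999996185302734, 114.99998474121094), 0.0)
[[568.1  19.5]
 [575.6 -75.2]
 [563.  -76.4]
 [554.   18.3]] [565.19097825 -28.44078275]
top [564.84972693 -29.49801315 222.        ] [565.78586307 -29.71374389 218.        ]
shelf ((372.6368103027344, 228.2939453125), (103.16900634765625, 113.41757202148438), 0.9548413157463074)
[[552.4  26.6]
 [561.1 -83. ]
 [469.2 -89.8]
 [450.7  19.3]] [508.34910095 -31.70593824]
```

```bash
python3 -m pendant '[[[-0.0025,0.0093,0],0],[[0,0,0.03],0],[[0,0,0.03],0],[[0,0,0.03],0],[[0,0,0.02],0],[[0,0,0.015],0],[[0,0,0.01],0],[[0,0,0],0]]'
python3 -m pendant '[[[0,0,0.003],0],[[0,0,0],0],[[0,0,0],0]]'
python3 - <<'E'
from h import *
robot.observe()
cv2.imwrite("pics/d_wrist.png",robot.grab_frame("wrist")[:,:,::-1])
E
```

```text
clock: 3.53
tcp_pos: [564.1, -28.7, 193.7]
ee_rot: [-0.042, 0.999, -0.0, -0.002]
contact_force: [0.0, 0.2, 0.0]
gripper_width: 49.9
clock: 3.78
tcp_pos: [565.5, -29.0, 194.5]
ee_rot: [-0.042, 0.999, 0.0, 0.001]
contact_force: [-0.1, -0.4, 0.3]
gripper_width: 49.7
```

View pics/d_wrist.png

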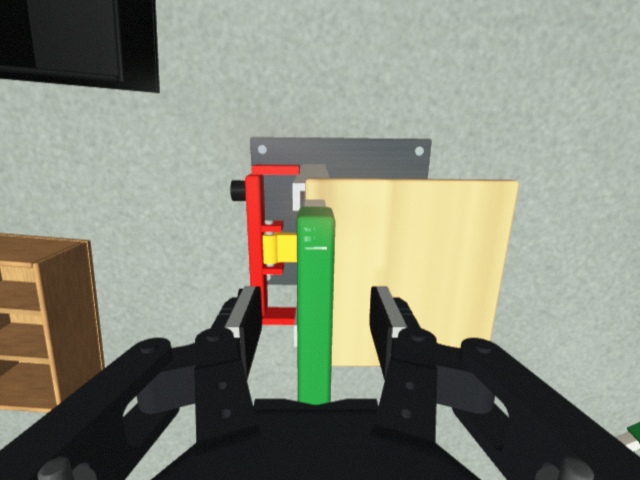

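The bar is centred between the pads (columns 298–333, with the pad gap at 261–371) and parallel to them. I'll close.

```bash
python3 -m pendant '[[[0,0,0],0],[[0,0,0],0],[[0,0,0],0],[[0,0,0],0],[[0,0,0],0],[[0,0,0],0]]' 0.0 50
python3 -m pendant '[[[0,0,-0.002],0],[[0,0,-0.002],0],[[0,0,-0.002],0],[[0,0,0],0]]'
python3 -m pendant '[[[0,0,-0.002],0],[[0,0,-0.002],0],[[0,0,0],0],[[0,0,0],0]]'
```

```text
clock: 4.33
tcp_pos: [565.7, -29.0, 193.9]
ee_rot: [-0.042, 0.999, 0.0, 0.001]
contact_force: [3.2, -0.3, 2.1]
gripper_width: 13.2
clock: 4.67
tcp_pos: [565.3, -28.5, 197.7]
ee_rot: [-0.042, 0.999, 0.001, -0.0]
contact_force: [6.5, -0.1, -5.8]
gripper_width: 13.4
clock: 5.0
tcp_pos: [565.3, -28.6, 201.6]
ee_rot: [-0.042, 0.999, 0.001, -0.0]
contact_force: [5.7, 1.4, -6.2]
gripper_width: 13.0
```

```bash
python3 -m pendant '[[[-0.001,0,-0.004],0],[[0,0,-0.004],0],[[0,0,-0.004],0],[[0,0,0],0]]'
python3 -m pendant '[[[0,0,-0.006],0],[[0,0,-0.006],0],[[0,0,-0.006],0],[[0,0,-0.006],0],[[0,0,-0.006],0],[[0,0,-0.004],0],[[0,0,0],0]]'
```

```text
clock: 5.33
tcp_pos: [565.8, -29.0, 215.1]
ee_rot: [-0.042, 0.999, 0.0, -0.001]
contact_force: [2.3, 0.7, -6.7]
gripper_width: 13.3
clock: 5.92
tcp_pos: [566.1, -29.2, 250.9]
ee_rot: [-0.042, 0.999, -0.0, 0.001]
contact_force: [0.3, -0.0, -5.2]
gripper_width: 13.1
```

Run:
```python
from h import *
s=robot.grab_frame("side")[:,:,::-1]
cv2.imwrite("pics/e_side.png",cv2.resize(s[180:320,280:420],(700,700),interpolation=cv2.INTER_CUBIC)[:600])
```

```text
(no output)
```

View pics/e_side.png

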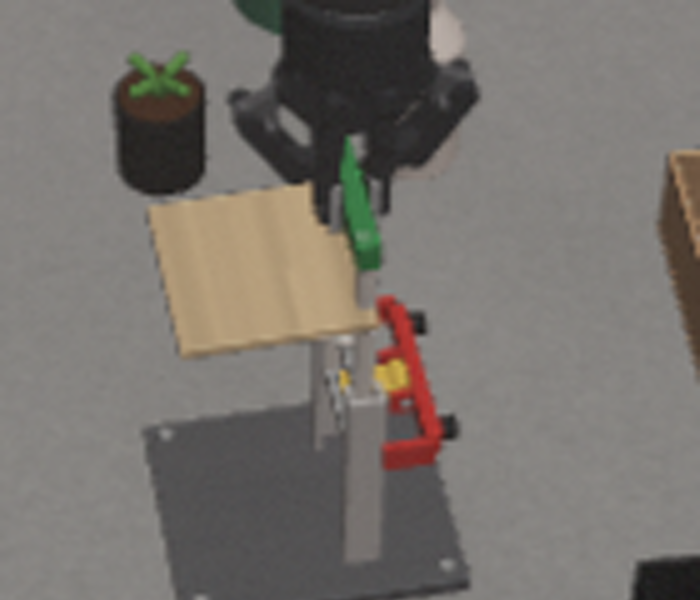

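The section is raised by 57 mm and the forces are clean. Continuing to about 88 mm.

```bash
python3 -m pendant '[[[0,0,-0.006],0],[[0,0,-0.006],0],[[0,0,-0.006],0],[[0,0,-0.006],0],[[0,0,-0.004],0],[[0,0,-0.002],0],[[0,0,0],0],[[0,0,0],0]]'
```

```text
clock: 6.63
tcp_pos: [566.0, -29.0, 279.2]
ee_rot: [-0.042, 0.999, 0.0, -0.0]
contact_force: [1.1, -0.8, -5.8]
gripper_width: 13.3
```

```bash
python3 -m pendant '[[[0,0,-0.002],0],[[0,0,0],0],[[0,0,0],0],[[0,0,0],0],[[0,0,0],0],[[0,0,0],0],[[0,0,0],0]]'
python3 - <<'E'
from h import *
s=robot.grab_frame("side")[:,:,::-1]
cv2.imwrite("pics/f_sideraw.png",s)
cv2.imwrite("pics/f_side.png",cv2.resize(s[180:280,310:400],(720,800),interpolation=cv2.INTER_CUBIC)[150:750])
print(robot.observe()['tcp_pos'],robot.observe()['contact_force'])
E
```

```text
clock: 7.22
tcp_pos: [566.0, -29.0, 281.2]
ee_rot: [-0.042, 0.999, 0.0, -0.0]
contact_force: [-0.2, -0.2, -5.6]
gripper_width: 13.3
[565.97585102 -29.03382514 281.22816473] [-0.40874569  0.53091645 -4.72275283]
```

View pics/f_side.png

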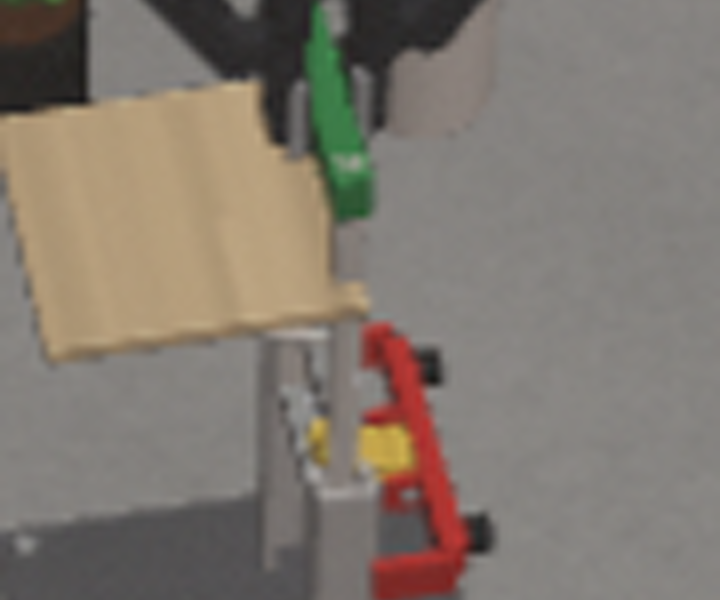

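Run:
```python
from h import *
m=robot.camera_model("side");s=cv2.imread("pics/f_sideraw.png")
y=cv2.inRange(cv2.cvtColor(s,cv2.COLOR_BGR2HSV),(20,90,90),(32,255,255));y[:225]=0;y[270:]=0;y[:,:340]=0;y[:,370:]=0
v,u=np.nonzero(y);print(u.min(),u.max(),v.min(),v.max());
F=np.array([565.5,-29]);c,q=np.cos(.087),np.sin(.087)
for z in range(109,146,4):
    P=[proj(m,[*(F+[c*a-q*b,q*a+c*b]),z+e]) for a in(-4,30) for b in(-10,10) for e in(-4,4)]
    P=np.array(P);print(z,P.min(0).round(1),P.max(0).round(1))
for uu in range(u.min(),u.max()+1): print(uu,v[u==uu],end=';')
```

```text
349 361 251 257
109 [346.6 252.9] [359.8 261.6]
113 [346.6 252. ] [359.8 260.7]
117 [346.6 251. ] [359.9 259.8]
121 [346.7 250.1] [359.9 258.9]
125 [346.7 249.2] [360. 258.]
129 [346.7 248.3] [360.  257.1]
133 [346.7 247.4] [360.1 256.2]
137 [346.8 246.4] [360.1 255.3]
141 [346.8 245.5] [360.2 254.3]
145 [346.8 244.5] [360.2 253.4]
349 [251 252 253 254 255];350 [251 252 253 254 255 256];351 [];352 [];353 [];354 [];355 [252 253 254 255];356 [252 253 254 255 256];357 [252 253 254 255 256 257];358 [252 253 254 255 256 257];359 [252 253 254 255 256];360 [253 254 255 256];361 [256];
```

The pawl has dropped level (crop 310–410, row 440). Its height suggests a seat about 33–41 mm above the start. I'll lower to about 54 mm first, then feel for it.

```bash
python3 -m pendant '[[[0,0,0.003],0],[[0,0,0.003],0],[[0,0,0.003],0],[[0,0,0.003],0],[[0,0,0.003],0],[[0,0,0.003],0],[[0,0,0.003],0],[[0,0,0.003],0]]'
python3 -m pendant '[[[0,0,0.002],0],[[0,0,0.002],0],[[0,0,0.002],0],[[0,0,0.002],0],[[0,0,0.001],0],[[0,0,0],0],[[0,0,0],0]]'
```

```text
clock: 7.93
tcp_pos: [566.0, -29.0, 257.0]
ee_rot: [-0.043, 0.999, 0.0, -0.0]
contact_force: [0.1, -0.0, -5.1]
gripper_width: 13.0
clock: 8.52
tcp_pos: [566.0, -29.0, 248.3]
ee_rot: [-0.042, 0.999, 0.0, -0.0]
contact_force: [0.5, 0.3, -5.1]
gripper_width: 13.0
```

```bash
cat > chk.py <<'E'
from plant import robot
import sys
o=robot.observe();f=o['contact_force'];print(round(o['clock'],2),o['tcp_pos'].round(1),f.round(1))
sys.exit(0 if f[2]<-3.2 else 1)
E
python3 -m pendant '[[[0,0,0.001],0],[[0,0,0],0]]' >/dev/null && python3 chk.py && python3 -m pendant '[[[0,0,0.001],0],[[0,0,0],0]]' >/dev/null && python3 chk.py && python3 -m pendant '[[[0,0,0.001],0],[[0,0,0],0]]' >/dev/null && python3 chk.py && python3 -m pendant '[[[0,0,0.001],0],[[0,0,0],0]]' >/dev/null && python3 chk.py && python3 -m pendant '[[[0,0,0.001],0],[[0,0,0],0]]' >/dev/null && python3 chk.py && python3 -m pendant '[[[0,0,0.001],0],[[0,0,0],0]]' >/dev/null && python3 chk.py && python3 -m pendant '[[[0,0,0.001],0],[[0,0,0],0]]' >/dev/null && python3 chk.py && python3 -m pendant '[[[0,0,0.001],0],[[0,0,0],0]]' >/dev/null && python3 chk.py
```

```text
8.68 [566.  -29.  247.2] [-0.2  0.4 -5.6]
8.85 [566.  -29.  246.1] [ 0.2  0.1 -5.6]
9.02 [566.  -29.  245.1] [ 0.6 -0.2 -5.3]
9.18 [566. -29. 244.] [-0.8 -0.5 -6. ]
9.35 [566.  -29.  243.1] [ 0.5 -0.3 -5.4]
9.52 [565.9 -29.  242.1] [ 0.  -0.4 -5.2]
9.68 [566.  -29.  241.1] [-0.3 -0.2 -6. ]
9.85 [565.9 -29.  240. ] [ 0.3 -0.1 -5.2]
```

Force is steady at about -5.5 N. Continuing with smaller steps.

```bash
python3 -m pendant '[[[0,0,0.0007],0],[[0,0,0],0]]' >/dev/null && python3 chk.py && python3 -m pendant '[[[0,0,0.0007],0],[[0,0,0],0]]' >/dev/null && python3 chk.py && python3 -m pendant '[[[0,0,0.0007],0],[[0,0,0],0]]' >/dev/null && python3 chk.py && python3 -m pendant '[[[0,0,0.0007],0],[[0,0,0],0]]' >/dev/null && python3 chk.py && python3 -m pendant '[[[0,0,0.0007],0],[[0,0,0],0]]' >/dev/null && python3 chk.py && python3 -m pendant '[[[0,0,0.0007],0],[[0,0,0],0]]' >/dev/null && python3 chk.py && python3 -m pendant '[[[0,0,0.0007],0],[[0,0,0],0]]' >/dev/null && python3 chk.py && python3 -m pendant '[[[0,0,0.0007],0],[[0,0,0],0]]' >/dev/null && python3 chk.py && python3 -m pendant '[[[0,0,0.0007],0],[[0,0,0],0]]' >/dev/null && python3 chk.py && python3 -m pendant '[[[0,0,0.0007],0],[[0,0,0],0]]' >/dev/null && python3 chk.py && python3 -m pendant '[[[0,0,0.0007],0],[[0,0,0],0]]' >/dev/null && python3 chk.py && python3 -m pendant '[[[0,0,0.0007],0],[[0,0,0],0]]' >/dev/null && python3 chk.py
```

```text
10.02 [566.  -29.  239.5] [-0.2  1.  -5. ]
10.18 [566.  -29.  238.7] [ 0.4 -0.2 -5.2]
10.35 [566. -29. 238.] [ 0.4  0.6 -5.1]
10.52 [566.  -29.  237.3] [-0.   0.3 -5.2]
10.68 [566.  -29.  236.6] [ 0.1 -0.3 -5.9]
10.85 [566.  -29.  235.9] [ 0.1  0.5 -6.2]
11.02 [566.  -29.  235.2] [ 0.2 -0.9 -6.3]
11.18 [566.  -29.  234.5] [-0.4  0.3 -5. ]
11.35 [566.  -29.  233.8] [-0.7  0.1 -5.8]
11.52 [566.  -29.  233.1] [ 0.1  0.5 -5.2]
11.68 [566.  -29.  232.4] [-0.4  0.5 -6.3]
11.85 [566.  -29.  231.8] [ 0.8  0.4 -5.6]
```

Rise is about 38 mm; continuing.

```bash
python3 -m pendant '[[[0,0,0.0007],0],[[0,0,0],0]]' >/dev/null && python3 chk.py && python3 -m pendant '[[[0,0,0.0007],0],[[0,0,0],0]]' >/dev/null && python3 chk.py && python3 -m pendant '[[[0,0,0.0007],0],[[0,0,0],0]]' >/dev/null && python3 chk.py && python3 -m pendant '[[[0,0,0.0007],0],[[0,0,0],0]]' >/dev/null && python3 chk.py && python3 -m pendant '[[[0,0,0.0007],0],[[0,0,0],0]]' >/dev/null && python3 chk.py && python3 -m pendant '[[[0,0,0.0007],0],[[0,0,0],0]]' >/dev/null && python3 chk.py && python3 -m pendant '[[[0,0,0.0007],0],[[0,0,0],0]]' >/dev/null && python3 chk.py && python3 -m pendant '[[[0,0,0.0007],0],[[0,0,0],0]]' >/dev/null && python3 chk.py && python3 -m pendant '[[[0,0,0.0007],0],[[0,0,0],0]]' >/dev/null && python3 chk.py && python3 -m pendant '[[[0,0,0.0007],0],[[0,0,0],0]]' >/dev/null && python3 chk.py && python3 -m pendant '[[[0,0,0.0007],0],[[0,0,0],0]]' >/dev/null && python3 chk.py && python3 -m pendant '[[[0,0,0.0007],0],[[0,0,0],0]]' >/dev/null && python3 chk.py
```

```text
12.02 [566.  -29.  231.1] [ 0.8 -0.8 -6.2]
12.18 [566.  -29.  230.3] [ 0.   0.  -6.8]
12.35 [566.  -29.  229.7] [ 0.7 -0.3 -5.1]
12.52 [566.  -29.  228.9] [ 0.5  0.3 -5.6]
12.68 [566.  -29.  228.2] [ 0.   0.2 -5.7]
12.85 [566.  -29.  227.6] [-0.   1.3 -5.4]
13.02 [566.  -29.  226.8] [-0.2 -0.1 -5.9]
13.18 [566.  -29.  226.2] [ 0.2  0.7 -5.5]
13.35 [566.  -29.  225.4] [ 0.3  0.1 -5.5]
13.52 [566.  -29.  224.7] [ 2.1  0.1 -6.2]
13.68 [566.  -29.  224.1] [-0.1  0.2 -5.6]
13.85 [566.  -29.  223.3] [ 0.3 -0.1 -6.8]
```

```bash
python3 - <<'E'
from h import *
s=robot.grab_frame("side")[:,:,::-1]
cv2.imwrite("pics/g_side.png",cv2.resize(s[190:280,310:400],(720,720),interpolation=cv2.INTER_CUBIC)[120:720])
E
python3 -m pendant '[[[0,0,0.0006],0],[[0,0,0],0]]' >/dev/null && python3 chk.py
```

```text
14.07 [566.  -29.  222.8] [ 0.1 -0.1 -6.2]
```

View pics/g_side.png

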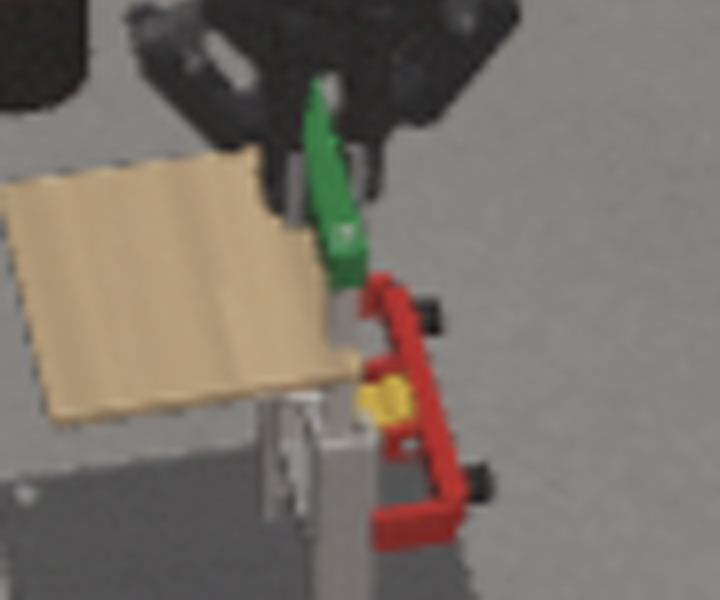

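```bash
python3 -m pendant '[[[0,0,0.0006],0],[[0,0,0],0]]' >/dev/null && python3 chk.py && python3 -m pendant '[[[0,0,0.0006],0],[[0,0,0],0]]' >/dev/null && python3 chk.py && python3 -m pendant '[[[0,0,0.0006],0],[[0,0,0],0]]' >/dev/null && python3 chk.py && python3 -m pendant '[[[0,0,0.0006],0],[[0,0,0],0]]' >/dev/null && python3 chk.py && python3 -m pendant '[[[0,0,0.0006],0],[[0,0,0],0]]' >/dev/null && python3 chk.py && python3 -m pendant '[[[0,0,0.0006],0],[[0,0,0],0]]' >/dev/null && python3 chk.py
```

```text
14.23 [566.  -29.  222.2] [-0.2 -0.5 -5.4]
14.4 [566.  -29.  221.6] [-0.1 -0.5 -4.5]
14.57 [566. -29. 221.] [ 2.  -0.8 -5.6]
14.73 [566.1 -29.1 220.8] [ 0.5 -1.2 -4.1]
14.9 [566.2 -29.1 220.7] [ 0.3  0.4 -1.2]
```

The force rose to -1.2 N while z stopped at 220.7, so the rung is seating. One small step more, then a look before release.

```bash
python3 -m pendant '[[[0,0,0.0002],0],[[0,0,0],0],[[0,0,0],0]]' >/dev/null; python3 chk.py
python3 - <<'E'
from h import *
s=robot.grab_frame("side")[:,:,::-1]
cv2.imwrite("pics/i_side.png",cv2.resize(s[190:280,310:400],(720,720),interpolation=cv2.INTER_CUBIC)[120:720])
m=robot.camera_model("wrist");w=robot.grab_frame("wrist")[:,:,::-1]
cv2.imwrite("pics/i_wrist.png",w)
E
```

```text
15.15 [566.2 -29.1 220.6] [-0.3  0.7  1.4]
```

View pics/i_side.png

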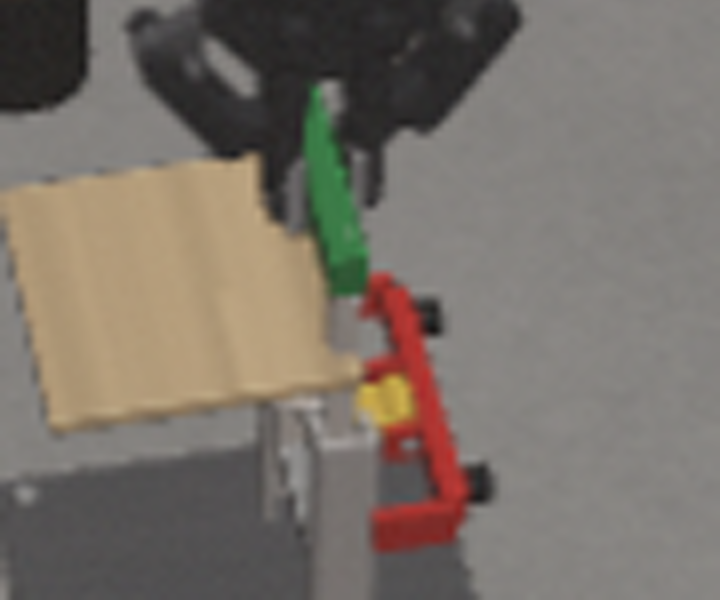

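View pics/i_wrist.png

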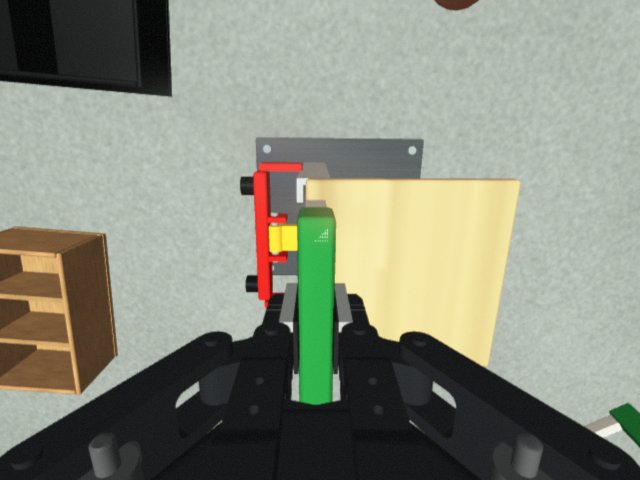

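Force is +1.4 N, the section's weight is on the seat, and the pawl is level at crop (385,400). Releasing.

```bash
python3 -m pendant '[[[0,0,0],0],[[0,0,0],0],[[0,0,0],0],[[0,0,0],0]]' 0.045
python3 -m pendant '[[[0,0,-0.01],0],[[0,0,-0.03],0],[[0,0,-0.03],0],[[0,0,-0.03],0],[[0,0,-0.03],0],[[0,0,0],0]]'
python3 - <<'E'
from h import *
import pickle
o=robot.observe();m=robot.camera_model("wrist");w=robot.grab_frame("wrist")[:,:,::-1]
cv2.imwrite("pics/j_wrist.png",w);pickle.dump((m,o),open("j.pkl","wb"))
s=robot.grab_frame("side")[:,:,::-1]
cv2.imwrite("pics/j_sideraw.png",s)
cv2.imwrite("pics/j_side.png",cv2.resize(s[190:280,310:400],(720,720),interpolation=cv2.INTER_CUBIC)[120:720])
t=robot.grab_frame("top")[:,:,::-1]
cv2.imwrite("pics/j_top.png",t)
E
```

```text
clock: 15.58
tcp_pos: [566.0, -29.0, 219.4]
ee_rot: [-0.042, 0.999, -0.0, -0.0]
contact_force: [0.4, 0.3, 0.1]
gripper_width: 44.7
clock: 16.08
tcp_pos: [566.8, -30.0, 357.8]
ee_rot: [-0.042, 0.999, -0.0, 0.005]
contact_force: [-0.2, -1.0, 1.0]
gripper_width: 45.6
```

View pics/j_side.png

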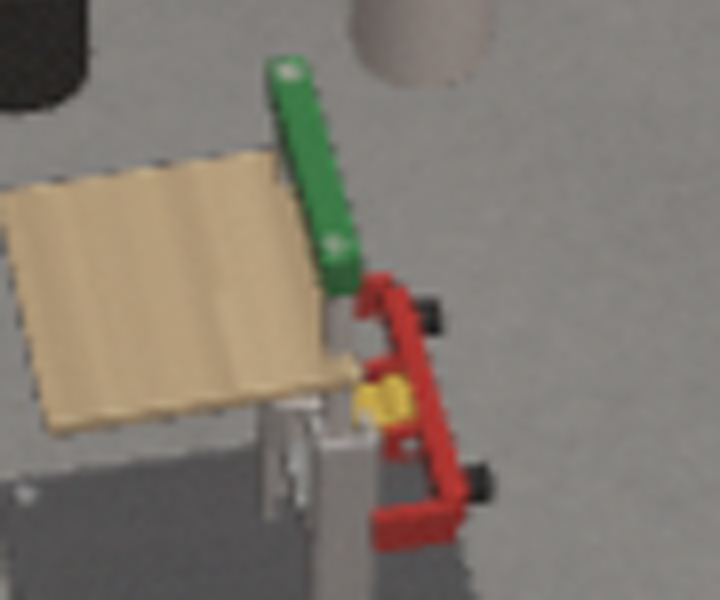

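View pics/j_wrist.png

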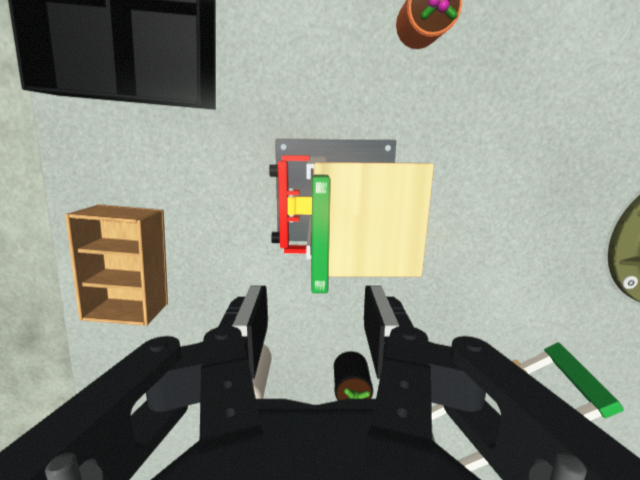

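View pics/j_top.png

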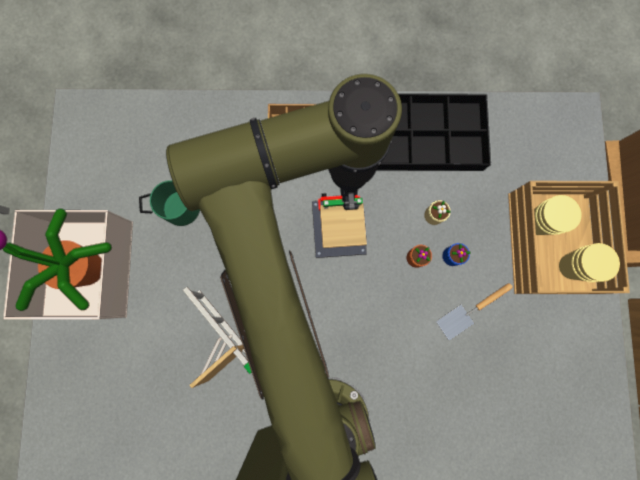

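The section stays up on its own after release (shelf edge at crop row 390, same as before) and the pawl is level under it. Next the orchid: I'll move part-way and look with the wrist camera.

```bash
python3 -m pendant '[[[0.018,-0.0228,0],0],[[0.018,-0.0228,0],0],[[0.018,-0.0228,0],0],[[0.018,-0.0228,0],0],[[0.018,-0.0228,0],0],[[0.018,-0.0228,0],0],[[0.018,-0.0228,0],0],[[0,0,0],0]]' 0.0854 40
python3 -m pendant '[[[0,0,0],0],[[0,0,0],0],[[0,0,0],0]]'
python3 - <<'E'
from h import *
import pickle
o=robot.observe();m=robot.camera_model("wrist");w=robot.grab_frame("wrist")[:,:,::-1]
cv2.imwrite("pics/k_wrist.png",w);pickle.dump((m,o),open("k.pkl","wb"))
print(o['joint_pos'].round(3))
E
```

```text
clock: 16.9
tcp_pos: [451.5, -201.7, 349.8]
ee_rot: [-0.041, 0.999, -0.0, -0.0]
contact_force: [0.5, 1.7, -0.0]
gripper_width: 85.6
clock: 17.15
tcp_pos: [454.3, -198.2, 348.9]
ee_rot: [-0.043, 0.999, 0.0, -0.001]
contact_force: [-0.3, -0.5, 0.9]
gripper_width: 85.2
[-0.004 -0.189  0.084 -0.    -1.846  0.09 ]
```

View pics/k_wrist.png

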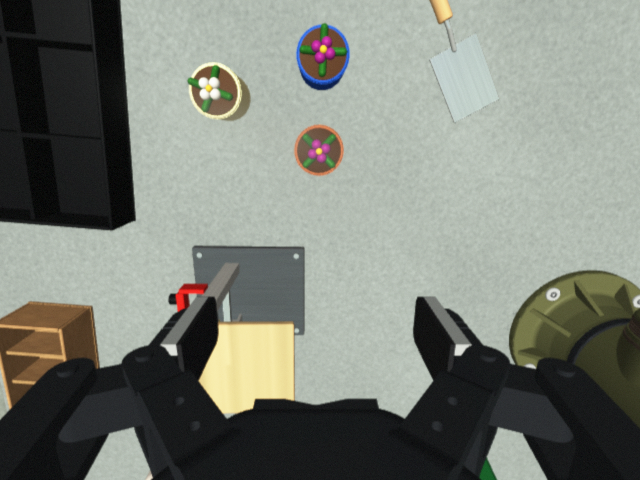

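The wrist view shows the terracotta pot at (319,150), the blue pot at (323,53), and the cream pot at (215,91).

Run:
```python
from h import *
import pickle
m,o=pickle.load(open("k.pkl","rb"));w=cv2.imread("pics/k_wrist.png")
h=cv2.cvtColor(w,cv2.COLOR_BGR2HSV)
k=cv2.inRange(h,(3,90,90),(14,255,255));k[:115]=0;k[185:]=0;k[:,:285]=0;k[:,355:]=0
pts=np.argwhere(k)[:,::-1].astype(np.float32);hull=cv2.convexHull(pts.astype(np.int32))
(u,v),ax,an=cv2.fitEllipse(hull);print(u,v,ax,an);print("orchid rim",plane(m,u,v,66),cv2.minEnclosingCircle(hull))
print("blue",plane(m,323,51,66),"cream",plane(m,215.5,91,66))
mt=robot.camera_model("top");print("top",plane(mt,421.2,255.3,66))
P=plane(m,u,v,66);M=R.from_quat(o['ee_rot']).as_matrix();print("tool delta",M.T@(np.array([P[0],P[1],26])-o['tcp_pos']),M.round(3).tolist())
# shelf check
y=cv2.inRange(h,(15,40,150),(30,160,255));y[:320]=0;y[415:]=0;y[:,:215]=0;y[:,300:]=0
```

```text
318.51513671875 149.7633056640625 (49.0295524597168, 50.470298767089844) 3.867205858230591
orchid rim [ 454.73021191 -256.34631403   66.        ] ((318.8658447265625, 149.743896484375), 25.27103042602539)
blue [ 459.32806953 -364.58075165   66.        ] cream [ 580.59144275 -312.06646654   66.        ]
top [ 453.7308883 -260.1129344   66.       ]
tool delta [  4.09172191 -58.19425182 322.84729656] [[-0.996, -0.086, -0.001], [-0.086, 0.996, 0.0], [0.001, 0.001, -1.0]]
```

```bash
python3 -m pendant '[[[0.002,-0.03,0.02],0],[[0.002,-0.029,0.03],0],[[0,0,0.035],0],[[0,0,0.035],0],[[0,0,0.035],0],[[0,0,0.035],0],[[0,0,0],0],[[0,0,0],0]]'
python3 -m pendant '[[[0,0,0],0],[[0,0,0],0]]'
python3 - <<'E'
from h import *
import pickle
o=robot.observe();m=robot.camera_model("wrist");w=robot.grab_frame("wrist")[:,:,::-1]
cv2.imwrite("pics/l_wrist.png",w);pickle.dump((m,o),open("l.pkl","wb"))
E
```

```text
clock: 17.87
tcp_pos: [454.4, -257.3, 158.7]
ee_rot: [-0.043, 0.999, 0.0, -0.002]
contact_force: [1.8, 0.7, 1.2]
gripper_width: 85.5
clock: 18.03
tcp_pos: [456.5, -258.1, 163.1]
ee_rot: [-0.043, 0.999, -0.001, 0.002]
contact_force: [0.1, 0.2, 0.3]
gripper_width: 85.4
```

View pics/l_wrist.png

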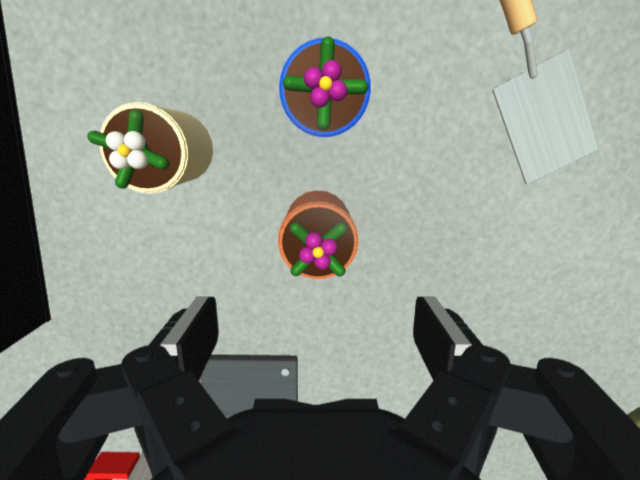

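Run:
```python
from h import *
import pickle
m,o=pickle.load(open("l.pkl","rb"))
P=plane(m,318,241.5,66);M=R.from_quat(o['ee_rot']).as_matrix();print(P,o['tcp_pos'],M.T@(np.array([P[0],P[1],26])-o['tcp_pos']))
print(plane(m,279,241,66),plane(m,357,241,66))
o=robot.observe();print(o['tcp_pos'])
```

```text
[ 454.66533187 -256.37094021   66.        ] [ 456.51273533 -258.12896697  163.10319941] [  2.24558896   2.19225864 137.09099962]
[ 483.74705258 -254.21310651   66.        ] [ 425.67497025 -259.30571319   66.        ]
[ 456.41026701 -258.05452046  162.8325216 ]
```

```bash
python3 -m pendant '[[[0.0018,0.0015,0.02],0],[[0,0,0.03],0],[[0,0,0.03],0],[[0,0,0.025],0],[[0,0,0.015],0],[[0,0,0.01],0],[[0,0,0.005],0],[[0,0,0],0]]'
python3 -m pendant '[[[0,0,0],0],[[0,0,0],0]]'
```

```text
clock: 18.75
tcp_pos: [453.5, -256.5, 25.1]
ee_rot: [-0.043, 0.999, -0.0, 0.0]
contact_force: [-0.9, -0.0, 0.3]
gripper_width: 85.5
clock: 18.92
tcp_pos: [454.2, -256.7, 26.5]
ee_rot: [-0.043, 0.999, -0.0, 0.001]
contact_force: [-0.4, 0.1, 0.6]
gripper_width: 85.4
```

```bash
python3 -m pendant '[[[0,0,0],0],[[0,0,0],0],[[0,0,0],0],[[0,0,0],0],[[0,0,0],0],[[0,0,0],0]]' 0.03 40
python3 -m pendant '[[[0,0,-0.003],0],[[0,0,-0.006],0],[[0,0,-0.006],0],[[0,0,0],0],[[0,0,0],0]]'
python3 - <<'E'
from h import *
w=robot.grab_frame("wrist")[:,:,::-1]
cv2.imwrite("pics/m_wrist.png",w)
print(robot.observe()['contact_force'])
s=robot.grab_frame("side")[:,:,::-1]
cv2.imwrite("pics/m_side.png",cv2.resize(s[270:400,260:400],(646,600),interpolation=cv2.INTER_CUBIC))
E
```

```text
clock: 19.42
tcp_pos: [453.9, -256.8, 26.0]
ee_rot: [-0.043, 0.999, -0.0, 0.001]
contact_force: [0.1, 0.5, 6.6]
gripper_width: 59.4
clock: 19.83
tcp_pos: [453.2, -256.4, 40.0]
ee_rot: [-0.042, 0.999, 0.0, 0.0]
contact_force: [0.2, 0.8, -2.5]
gripper_width: 59.4
[ 0.13335785 -0.32569967 -0.84904863]
```

View pics/m_wrist.png

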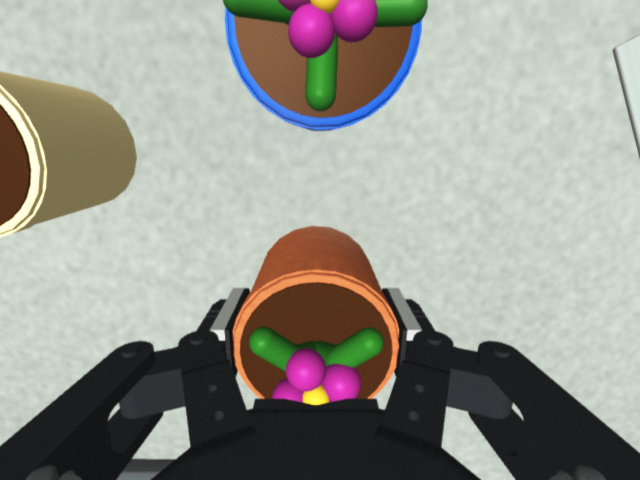

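View pics/m_side.png

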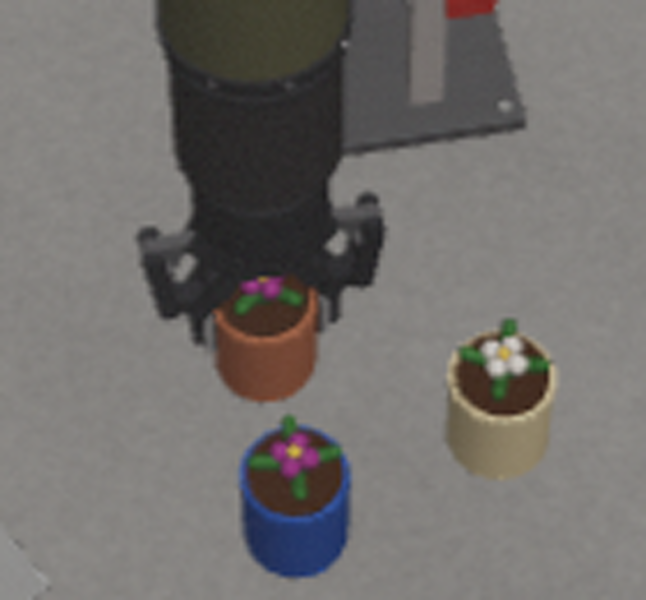

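The orchid is held upright and clear of the bench, and the other pots have not moved. Raising it, while measuring the shelf from the earlier picture.

```bash
python3 -m pendant '[[[0,0,-0.02],0],[[0,0,-0.035],0],[[0,0,-0.035],0],[[0,0,-0.035],0],[[0,0,-0.035],0],[[0,0,-0.035],0],[[0,0,-0.035],0],[[0,0,-0.02],0]]'
python3 - <<'E'
from h import *
import pickle
m,o=pickle.load(open("j.pkl","rb"));w=cv2.imread("pics/j_wrist.png");h=cv2.cvtColor(w,cv2.COLOR_BGR2HSV)
k=cv2.inRange(h,(10,40,150),(28,160,255));k[:,:330]=0;k[:,440:]=0;k[:155]=0;k[283:]=0
c=max(cv2.findContours(k,0,1)[0],key=cv2.contourArea);ap=cv2.approxPolyDP(c,4,True)[:,0]
for p in ap: print(p,plane(m,*map(float,p),197).round(1))
g=cv2.inRange(h,(50,100,30),(80,255,255));g[:,:300]=0;g[:,345:]=0;g[:165]=0;g[300:]=0
r=cv2.minAreaRect(max(cv2.findContours(g,0,1)[0],key=cv2.contourArea));print(r,plane(m,*r[0],249),[plane(m,*p,249)[:2].round(1) for p in cv2.boxPoints(r)])
# height check of the shelf: triangulate front/side corner in side & wrist, bar ends likewise
ms=robot.camera_model("side")
print('side bar far end top',plane(ms,310+288/8,190+(70+120)/8,249),plane(ms,310+288/8,190+(70+120)/8,222))
print('near',plane(ms,310+338/8,190+(243+120)/8,249))
E
```

```text
clock: 20.6
tcp_pos: [453.4, -257.0, 294.1]
ee_rot: [-0.042, 0.999, -0.001, 0.002]
contact_force: [-0.1, -0.7, -1.9]
gripper_width: 59.1
[330 162] [559.8 -82.6 197. ]
[330 276] [549.2  25.6 197. ]
[421 276] [461.   17.7 197. ]
[433 164] [469.2 -88.7 197. ]
((320.4999694824219, 233.99996948242188), (16.999996185302734, 115.99998474121094), 0.0) [563.86750561 -30.7828196  249.        ] [array([566.4,  19.2]), array([574.1, -74.7]), array([561.6, -75.8]), array([552.5,  17.9])]
side bar far end top [560.23606653  11.05054644 249.        ] [564.01412237  37.49798765 222.        ]
near [566.67198175 -70.40783469 249.        ]
```

```bash
python3 -m pendant '[[[-0.0095,0.0273,0],0],[[-0.0095,0.0273,0],0],[[-0.0095,0.0273,0],0],[[-0.0095,0.0273,0],0],[[-0.0095,0.0273,0],0],[[-0.0095,0.0273,0],0],[[-0.0095,0.0273,0],0],[[-0.0095,0.0273,0],0]]'
python3 -m pendant '[[[0,0,0],0.1208],[[0,0,0],0.1208],[[0,0,0],0.1208],[[0,0,0],0.1208],[[0,0,0],0.1208],[[0,0,0],0.1208],[[0,0,0],0.1208]]'
python3 -m pendant '[[[0,0,0],0.1208],[[0,0,0],0.1208],[[0,0,0],0.1208],[[0,0,0],0.1208],[[0,0,0],0.1208],[[0,0,0],0.1208],[[0,0,0],0],[[0,0,0],0]]'
python3 - <<'E'
from h import *
import pickle
o=robot.observe();m=robot.camera_model("wrist");w=robot.grab_frame("wrist")[:,:,::-1]
cv2.imwrite("pics/n_wrist.png",w);print(o['tcp_pos'],o['contact_force'],R.from_quat(o['ee_rot']).as_matrix().round(3).tolist(),o['joint_pos'].round(2))
s=robot.grab_frame("side")[:,:,::-1]
cv2.imwrite("pics/n_side.png",cv2.resize(s[160:290,280:420],(646,600),interpolation=cv2.INTER_CUBIC))
E
```

```text
clock: 21.27
tcp_pos: [510.3, -30.9, 289.4]
ee_rot: [-0.043, 0.999, 0.0, -0.0]
contact_force: [0.6, -0.3, -2.6]
gripper_width: 59.2
clock: 21.85
tcp_pos: [510.2, -32.3, 289.2]
ee_rot: [0.374, 0.927, -0.0, -0.0]
contact_force: [-0.6, 1.3, -1.6]
gripper_width: 59.3
clock: 22.52
tcp_pos: [510.2, -32.4, 289.4]
ee_rot: [0.675, 0.738, -0.0, -0.0]
contact_force: [-0.3, 0.5, -2.6]
gripper_width: 59.0
[510.22239351 -32.37885546 289.3843377 ] [-0.27913797  0.52088664 -2.63944351] [[-0.089, 0.996, -0.001], [0.996, 0.089, 0.0], [0.0, -0.001, -1.0]] [ 0.33 -0.18 -0.02 -0.   -1.73 -1.81]
```

View pics/n_wrist.png

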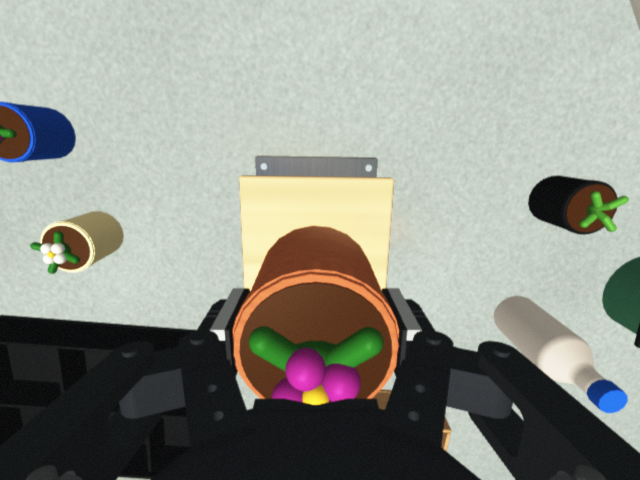

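View pics/n_side.png

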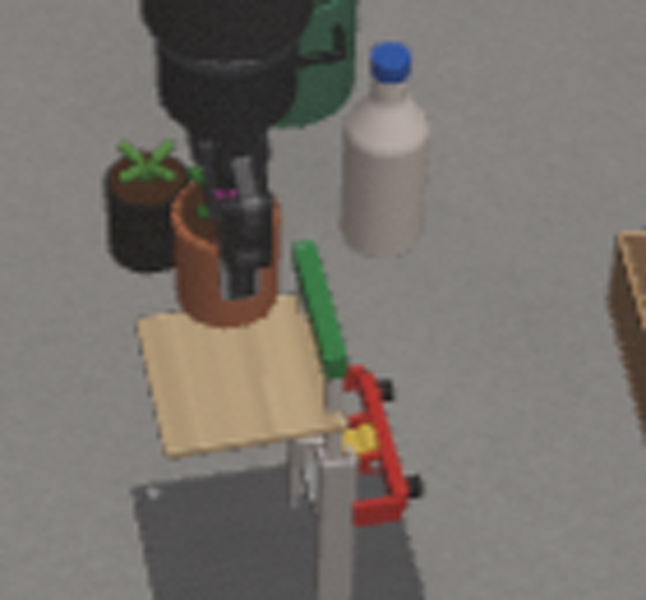

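The pot is above the shelf's middle, with the bar clear behind it. I'll lower it near the shelf, then feel for contact.

```bash
sed 's/-3.2/-0.2/' chk.py > chk2.py
python3 -m pendant '[[[0,0,0.015],0],[[0,0,0.015],0],[[0,0,0.012],0],[[0,0,0.008],0],[[0,0,0.006],0],[[0,0,0.003],0],[[0,0,0],0],[[0,0,0],0]]'; python3 chk2.py
python3 -m pendant '[[[0,0,0.0008],0],[[0,0,0],0]]' >/dev/null && python3 chk2.py && python3 -m pendant '[[[0,0,0.0008],0],[[0,0,0],0]]' >/dev/null && python3 chk2.py && python3 -m pendant '[[[0,0,0.0008],0],[[0,0,0],0]]' >/dev/null && python3 chk2.py
```

```text
clock: 23.28
tcp_pos: [510.5, -32.4, 231.3]
ee_rot: [0.676, 0.737, 0.0, 0.0]
contact_force: [0.6, -0.4, -1.8]
gripper_width: 59.3
23.28 [510.5 -32.4 231.3] [ 0.6 -0.4 -1.8]
23.45 [510.5 -32.4 230.5] [-0.1 -0.1 -2.1]
23.62 [510.3 -32.4 229.3] [-0.2  0.4 -2.5]
23.78 [510.3 -32.4 228.3] [ 0.7  0.3 -2.3]
```

```bash
python3 -m pendant '[[[0,0,0.0007],0],[[0,0,0],0]]' >/dev/null && python3 chk2.py && python3 -m pendant '[[[0,0,0.0007],0],[[0,0,0],0]]' >/dev/null && python3 chk2.py && python3 -m pendant '[[[0,0,0.0007],0],[[0,0,0],0]]' >/dev/null && python3 chk2.py && python3 -m pendant '[[[0,0,0.0007],0],[[0,0,0],0]]' >/dev/null && python3 chk2.py && python3 -m pendant '[[[0,0,0.0005],0],[[0,0,0],0]]' >/dev/null && python3 chk2.py && python3 -m pendant '[[[0,0,0.0005],0],[[0,0,0],0]]' >/dev/null && python3 chk2.py && python3 -m pendant '[[[0,0,0.0005],0],[[0,0,0],0]]' >/dev/null && python3 chk2.py && python3 -m pendant '[[[0,0,0.0005],0],[[0,0,0],0]]' >/dev/null && python3 chk2.py && python3 -m pendant '[[[0,0,0.0005],0],[[0,0,0],0]]' >/dev/null && python3 chk2.py && python3 -m pendant '[[[0,0,0.0005],0],[[0,0,0],0]]' >/dev/null && python3 chk2.py  && python3 -m pendant '[[[0,0,0.0005],0],[[0,0,0],0]]' >/dev/null && python3 chk2.py
```

```text
23.95 [510.3 -32.4 227.5] [ 0.5 -0.8 -2.2]
24.12 [510.3 -32.4 226.8] [-0.3  0.2 -3.9]
24.28 [510.3 -32.4 226.1] [-0.4 -0.7 -2.1]
24.45 [510.3 -32.4 225.4] [ 0.7  0.2 -2.7]
24.62 [510.3 -32.4 224.9] [-0.2 -0.3 -2.7]
24.78 [510.3 -32.4 224.5] [ 1.  -1.1 -2.8]
24.95 [510.3 -32.4 223.9] [-0.1  0.3 -1.7]
25.12 [510.3 -32.4 223.5] [ 0.5 -0.9 -1.8]
25.28 [510.3 -32.4 222.9] [-0.4  1.2 -2. ]
25.45 [510.3 -32.4 222.4] [ 0.6  0.2 -2.2]
25.62 [510.3 -32.4 222.1] [-0.3  0.2 -2. ]
```

```bash
python3 -m pendant '[[[0,0,0.0005],0],[[0,0,0],0]]' >/dev/null && python3 chk2.py && python3 -m pendant '[[[0,0,0.0005],0],[[0,0,0],0]]' >/dev/null && python3 chk2.py && python3 -m pendant '[[[0,0,0.0005],0],[[0,0,0],0]]' >/dev/null && python3 chk2.py && python3 -m pendant '[[[0,0,0.0005],0],[[0,0,0],0]]' >/dev/null && python3 chk2.py && python3 -m pendant '[[[0,0,0.0005],0],[[0,0,0],0]]' >/dev/null && python3 chk2.py && python3 -m pendant '[[[0,0,0.0005],0],[[0,0,0],0]]' >/dev/null && python3 chk2.py
```

```text
25.78 [510.3 -32.4 221.9] [-1.5  0.5 -1.3]
25.95 [510.4 -32.5 221.8] [-3.   0.   2.6]
```

Contact felt: Fz went from -2 to +2.6 N at z 221.8. A look before letting go.

Run:
```python
from h import *
s=robot.grab_frame("side")[:,:,::-1]
cv2.imwrite("pics/o_side.png",cv2.resize(s[160:290,280:420],(646,600),interpolation=cv2.INTER_CUBIC))
print(robot.observe()['contact_force'])
```

```text
[-2.57394068 -0.58163107  2.65669936]
```

View pics/o_side.png

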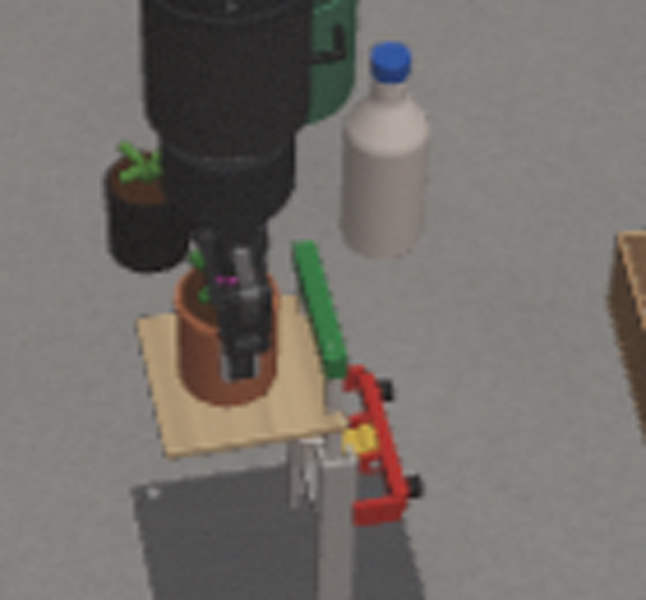

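The pot stands on the shelf (underside at crop (228,395)). Releasing and withdrawing straight up.

```bash
python3 -m pendant '[[[0,0,0],0],[[0,0,0],0],[[0,0,0],0],[[0,0,0],0],[[0,0,0],0]]' 0.08; python3 chk2.py
python3 -m pendant '[[[0,0,-0.005],0],[[0,0,-0.01],0],[[0,0,-0.02],0],[[0,0,-0.03],0],[[0,0,-0.03],0],[[0,0,-0.03],0],[[0,0,-0.02],0],[[0,0,0],0]]'
python3 -m pendant '[[[0,-0.03,0],0],[[0,-0.03,0],0],[[0,-0.03,0],0],[[0,0,0],0],[[0,0,0],0],[[0,0,0],0],[[0,0,0],0],[[0,0,0],0]]'
python3 - <<'E'
from h import *
w=robot.grab_frame("wrist")[:,:,::-1];cv2.imwrite("pics/p_wrist.png",w)
s=robot.grab_frame("side")[:,:,::-1]
cv2.imwrite("pics/p_side.png",cv2.resize(s[160:400,270:440],(425,600),interpolation=cv2.INTER_CUBIC))
E
```

```text
clock: 26.42
tcp_pos: [510.3, -32.4, 220.9]
ee_rot: [0.676, 0.737, -0.0, -0.0]
contact_force: [-0.1, -0.4, -0.1]
gripper_width: 80.0
26.42 [510.3 -32.4 220.9] [-0.1 -0.4 -0.1]
clock: 27.08
tcp_pos: [511.0, -33.1, 372.4]
ee_rot: [0.677, 0.736, 0.003, 0.003]
contact_force: [-0.7, -0.8, 1.1]
gripper_width: 80.2
clock: 27.75
tcp_pos: [421.1, -39.9, 365.5]
ee_rot: [0.676, 0.737, -0.001, -0.0]
contact_force: [0.2, -0.2, -0.1]
gripper_width: 80.1
```

View pics/p_wrist.png

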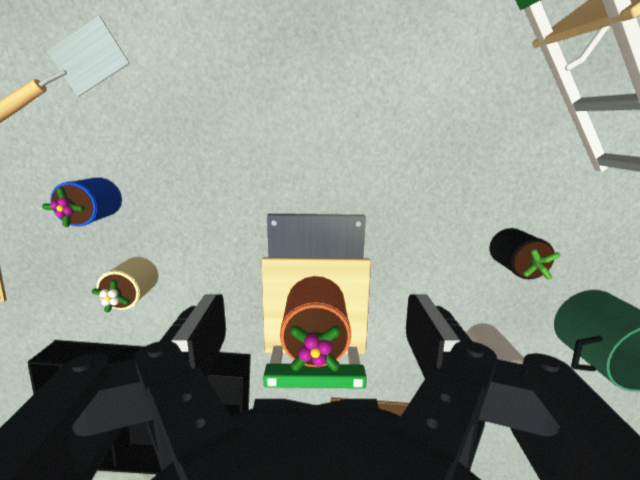

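View pics/p_side.png

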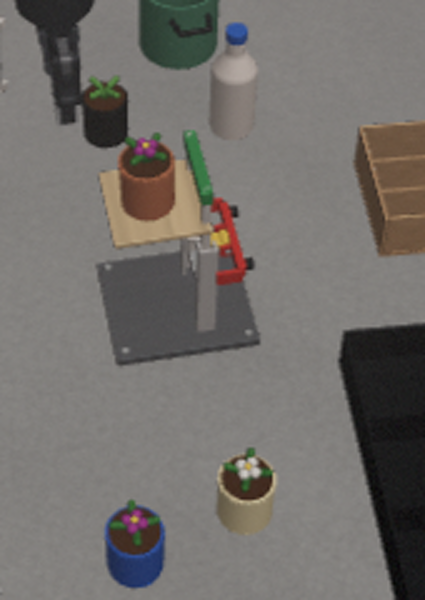

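The wrist view shows the orchid upright on the shelf at (316,330). The side view shows it at crop (147,178), with the section up, the pawl in place at (220,238), and the other things undisturbed. The robot is clear of everything, so I'm handing in.

```bash
python3 -c "
from plant import robot
print(robot.finish_job())"
```

```text
the job is handed in; nothing more can be done
None
```

The section is latched one notch up on the yellow pawl, the orchid stands upright on its shelf, and I handed the job in at about 28 s on the clock.

- **Section:** I gripped the green bar, raised it about 88 mm, and saw the pawl lying level. Lowering slowly, I felt the seat about 27 mm above the start. The force on the tool went from about -5.5 N to +1.4 N, so there was almost no push. It stayed up after I let go.
- **Orchid:** I lowered it until the shelf took its weight, which showed as +2.6 N. I then let go and moved the arm clear.
- **Last checks:** The final pictures show the section up, the pawl in place, the orchid upright mid-shelf, and the other things I could see where they were.
- **Disagreements:** My picture estimate of the seat height, 33–41 mm, was too high, so I relied on the felt 27 mm, which is within the stated 25–58 mm. The top and side cameras placed the orchid about 4 mm away from where the wrist camera did. I used the wrist camera's position and the grasp was good.

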